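# Turn the lap dresser arm end for end

### The job

The dresser arm on the flat lap grinder has its round pad on the lap, and the square pad is wanted there instead. Swing the keeper aside, lift the arm right off its pivot pin, turn it end for end with the pads still facing down, and lower it gently so that the bore beside the round pad is fully down on the pin and the square pad lies flat on the lap, not over the lap's edge; then swing the keeper back over the pin and let go. Leave everything else on the bench and on the machine where it is.

Things in the scene. Friction and masses are not known exactly. Their poses are not given: they have to be found in the camera images.
- lap_machine: Grey flat lap grinder, fixed. Housing 410 x 270 mm, deck 60 mm above the table. Origin: centre of its underside; x runs along the housing from pivot pin to lap, z up. In its frame (mm): pin at x -130, y 0; lap centre at x 75, y 0; keeper hinge at x -130, y -55; drip mast at x 188, y -115, 150 high, with a white cup 30 across at x 162, y -115, 118 to 148 high.
- pin (a point): Point on the axis of the upright steel pivot pin, at the shoulder on which the arm's underside rests, 104 mm above the table. Axes as the machine's. Pin 10 mm in diameter, rising 16 mm above the shoulder, its last 4 mm tapered to 5 mm; the post below the shoulder is 24 mm in diameter.
- lap_centre (a point): Centre of the steel lap's top face, 90 mm above the table; lap 200 mm in diameter, does not turn; spindle nut 24 mm in diameter and 10 mm high at its centre; round tray 244 mm across below it, 72 mm above the table.
- keeper_hinge (a point): Keeper's vertical hinge axis, at the keeper's underside (123 mm above the table), on top of a post 20 mm in diameter; 55 mm from the pin's axis.
- keeper (a joint): Angle of the keeper, rad. 0: pointing from its hinge straight over the pin (stop); grows anticlockwise seen from above, away from the lap; at 1.57 it points away from the lap, along the machine's -x; stop at 1.9. Stays where left: light friction, about 1 N at the knob. Below 0.2 it covers the pin; the arm clears it from 1.2 up. Starts at 0 to 0.15.
- keeper_knob (a point): Middle of the keeper's black knob, 144 mm above the table, 55 mm from the hinge axis: upright cylinder 16 mm in diameter, 131 to 157 mm above the table, on a steel finger 16 mm wide and 8 mm thick that reaches 60 mm from the hinge. Shut, the finger passes 3 mm above the pin's tip, so that the arm cannot come off.
- dresser_arm: Loose aluminium bar, 180 x 24 x 12 mm, 0.2 to 0.4 kg, with a grey stone pad under and around either end, one square, one round; 236 mm long in all. An upright 13 mm through bore lies 65 mm to either side of its middle, where it balances. Origin: axis of the bore beside the square pad, at the bar's underside; x along the bar to the round pad, z up.
- bore_square (a point): Axis of the bore beside the square pad, at the bar's underside (the arm's origin). At the start this bore is on the pin, the bar level and within 13 degrees of the machine's x, the round pad on the lap.
- bore_round (a point): Axis of the bore beside the round pad, at the bar's underside, 130 mm from the other bore along the arm's x.
- bar_middle (a point): Middle of the bar, half way up its thickness (110 mm above the table when on the machine): where to grip it, across its 24 mm width.
- pad_square (a point): Centre of the square pad's underside, 35 mm beyond its bore. Pad 36 x 36 mm, from 14 mm below the bar's underside to 2 mm above its top.
- pad_round (a point): Centre of the round pad's underside, 35 mm beyond its bore. Pad 36 mm in diameter, from 14 mm below the bar's underside to 2 mm above its top.
- paste_jar: small amber jar with a metal cap, 34 mm across, 36 mm high, standing on the machine's deck; bystander; origin under its centre
- dop_block: wooden block 70 x 130 x 35 mm with eight upright brass dop sticks, 77 mm high in all; bystander; origin under its centre
- screwdriver: screwdriver lying on the table, 190 mm; bystander
- brush: brush lying on the table, 170 mm; bystander
- loupe: small round loupe, 40 mm across, with a flat handle, 22 mm high; bystander
- spare_lap: copper disc 150 mm across, 14 mm thick, lying flat on the table; bystander; origin under its centre
- tin: tin can 56 mm across, 75 mm high; bystander; origin under its centre
Mind the look-alikes: they are no part of the job. Leave any purple look-alike of the dresser_arm alone.

How it is judged:
On the way, in this order (a step that is already met when the one before it is completed fails the run):
1. the keeper is swung aside (0.9 rad or more) while the arm is still on its pin (value of joint keeper above 0.9 rad and horizontal distance between bore_square and pin below 0.005 m), for 0.1 s.
2. the arm is lifted right off the pin (both bores 20 mm or more above the shoulder) (z of each of bore_square, bore_round in the frame of pin above 0.02 m), for 0.1 s.
3. the arm is down on the pin by the bore beside the round pad, level, with the square pad on the lap (horizontal distance between bore_round and pin below 0.003 m and z of bore_round in the frame of pin below 0.003 m and angle between dresser_arm's own z axis and vertical below 0.05 rad and horizontal distance between pad_square and lap_centre below 0.082 m), for 0.2 s.
4. the keeper is back over the pin (below 0.2 rad) (value of joint keeper below 0.2 rad), for 0.2 s.
At the end, for the whole second after the job is handed in: The bore beside the round pad is on the pin (axes within 3 mm, underside within 3 mm of the shoulder), the arm is level within 0.05 rad with pads down and at rest, the square pad's centre is within 82 mm of the lap's centre, the keeper is below 0.2 rad, and the fingers touch nothing (all of step 3 and value of joint keeper below 0.2 rad and linear speed of dresser_arm below 0.01 m/s and contact force between the fingers and anything else below 0.1 N).
It fails at once if the arm is dropped or slammed onto the pin (faster than 0.3 m/s in the last 20 mm) (horizontal distance between bore_round and pin below 0.02 m and z of bore_round in the frame of pin below 0.02 m and linear speed of dresser_arm above 0.3 m/s).
It fails at once if the arm hits the machine hard (over 60 N) (contact force between dresser_arm and lap_machine above 60 N).
It fails at once if a bystander is moved by more than 20 mm (distance of any of paste_jar, dop_block, screwdriver, brush, loupe, spare_lap, tin from where it was at the start of the episode above 0.02 m).
It also fails if it takes over 72 s, if anything falls off the work surface, if the arm or the gripper's body presses on something with over 40 N, if the wrist force passes 120 N, or if a joint passes its speed limit or range.

### The arm

A 6-joint arm with a two-finger parallel gripper is mounted at the origin on the work surface. World frame = base frame: x ahead of the robot, y to its left, z up, the work surface at z = 0. Lengths are in m, angles in rad, forces in N, time in s.
With the tool pointing down it reaches from about 0.325 to 0.775 m from the base axis. Payload 9.3 kg.
Tool frame: the origin (TCP) lies midway between the tips of the shut fingers; the grasp point (between the pads) lies 19 mm behind it; z points along the fingers, y is the line along which they close (so a half turn about z gives the same grasp; the last joint's range is limited). The gripper opens to 85 mm and grips with 20 to 120 N. Pads are 22 mm wide; open, the fingers measure 114 mm over their backs; the gripper's body (76 mm by 85 mm) begins 54 mm behind the grasp point. The pads swing forward as they close: fully open they stand 13 mm farther back than shut.
Start: joints at [0.977, 0.259, 0.021, 1.334, 0, 1.418], TCP at [0.235, 0.497, 0.231] pointing down, gripper open.
Joint ranges: [-3.04, 3.04], [-0.91, 1.82], [-1.04, 1.36], [-1.92, 1.95], [-1.52, 1.45], [-3.14, 3.14]. Speed limits (rad/s): [2.22, 2.22, 2.79, 3.14, 3.14, 3.14].

### API

Orientations are given as [roll, pitch, yaw] about the fixed x, y, z axes, in that order (R = Rz(yaw) Ry(pitch) Rx(roll)).
In Python, from bench import r gives the robot as it stands. The module is installed in compiled form; this text tells all that it offers.
- The arm moves only by the shell command python3 -m inch 'ROWS' [FORCE]. ROWS is JSON, a list that holds one entry, the list of rows, each a list of 7 numbers: the shift along the tool's x, y, z in mm, then the turn, a rotation vector about the tool's x, y, z in rad, then the finger opening in mm, from 0 to 85.4. In form: [[[tx, ty, tz, ax, ay, az, hand], ...]]. A call has 1 to 5 rows; each row shifts and turns the commanded pose from where the row before left it, along the tool's axes as they then stand; what a row does not reach is not made up. A row lasts 1/12 s, in which the tool goes at most 41.7 mm and 7.16 degrees, less where a joint would pass 70% of its speed; a pose out of reach is approached as far as the arm can. A call with a gripper value outside its range is refused whole. The fingers move at their own pace and stop on an object; FORCE is the grip in N (left out, the last holds). Time passes only in rows, so rows that do not move let the fingers close. It gives the time, the measured TCP pose, the force, the opening and the grip force at its end, in the units of the state.
- r.get_state(): the state, without advancing time (a new reading comes with each control period).
- r.read_camera(name): name is "scene" or "side" or "wrist"; returns a dict with "image" (384x512x3 uint8, red, green, blue), "range_z" (384x512 float32, m along the optical axis (not along the pixel's ray), 0 where there is no reading), "mtx" (3x3 intrinsics, pixels), "dist" ([k1, k2, p1, p2, k3] as OpenCV has them; the pictures are not rectified), "R" (3x3) and "t" (3): a world point X has camera coordinates R X + t. Camera axes: x right, y down, z forward; pixel columns grow to the right and rows downward; lengths in m; the calibration is good to about 2 mm. A picture is of the moment at which its call begins.
- r.sign_off(): hands the job in; it is judged then, once.
The state is a dict: "clock": time; "joint_positions": joint angles; "qvel": joint speeds; "joint_efforts": joint torques, N m; "tool_pos": TCP position; "tcp_rot": TCP orientation; "wrist_force": force on the tool from outside, world axes, zero at the start; "torque": the same for the moment, N m; "grip_width": opening from 0.0 (shut) to 1.0 (fully open); "grasp_force": force on a finger pad.
Only numpy, scipy, OpenCV 4.12 (cv2) and the standard library are available. Lean on these libraries where they do the work, as an engineer would, in place of code of your own. Each camera call takes 0.05 s, during which the arm holds its last target. There are 200 camera calls.

## Working session

There is one attempt and no reset: what is moved stays moved. The work goes in short steps, Python scripts to look and compute and a shell command to move; the robot and the scene stay as the last step left them, time stands still between calls to the robot, and variables do not carry over. Pictures are saved under pics/ and viewed, at most 10 in all, crops included, and the job is handed in when it is done.

```bash
mkdir -p pics; ls
cat > h.py <<'E'
import numpy as np, cv2
from bench import r
def cam(n,save=None):
    c=r.read_camera(n)
    if save: cv2.imwrite('pics/'+save,c['image'][:,:,::-1])
    return c
def pts(c):
    h,w=c['range_z'].shape
    u,v=np.meshgrid(np.arange(w),np.arange(h))
    p=cv2.undistortPoints(np.stack([u,v],-1).reshape(-1,1,2).astype(np.float64),c['mtx'],c['dist']).reshape(h,w,2)
    z=c['range_z'][...,None]
    X=np.concatenate([p*z,z],-1)
    return (X-c['t'])@c['R']   # world
def ray(c,uv,z):
    p=cv2.undistortPoints(np.array(uv,float).reshape(-1,1,2),c['mtx'],c['dist']).reshape(-1,2)
    d=np.c_[p,np.ones(len(p))]@c['R']; o=-c['R'].T@c['t']
    return o+d*((z-o[2])/d[:,2])[:,None]
def px(c,X):
    return cv2.projectPoints(np.array(X,float).reshape(-1,1,3),cv2.Rodrigues(c['R'])[0],c['t'],c['mtx'],c['dist'])[0].reshape(-1,2)
E
python3 - <<'E'
from h import *
for n in ['scene','side']:
    c=cam(n); np.savez(n+'0.npz',**c)
    cv2.imwrite(f'pics/{n}0.png',cv2.resize(c['image'][:,:,::-1],(800,600)))
    print(n,-c['R'].T@c['t'])
s=r.get_state();print(s)
E
```

```text
pics
scene [ 1.28278476 -0.33057095  0.78195718]
side [ 0.2104578  -0.58262207  0.97425838]
{'clock': 0.1, 'joint_positions': array([ 9.77420075e-01,  2.59120429e-01,  2.08153059e-02,  1.33373373e+00,
       -1.23632463e-05,  1.41817098e+00]), 'qvel': array([ 0.00106025,  0.00022666,  0.00372313, -0.00216732, -0.00217929,
       -0.00156022]), 'joint_efforts': array([ 6.23300191e-03, -5.56691480e+01,  3.45070875e+01,  1.16356873e-02,
       -8.89129069e-05, -1.74063541e-05]), 'tool_pos': array([0.2345038 , 0.49719553, 0.23072625]), 'tcp_rot': array([-3.14036269e+00, -1.76686508e-04,  2.70084165e+00]), 'wrist_force': array([-0.04337793, -0.11576872, -0.22751579]), 'torque': array([-0.02420086, -0.00982897, -0.04790704]), 'grasp_force': 0.0, 'grip_width': 1.0003461763307995}
```

View pics/scene0.png

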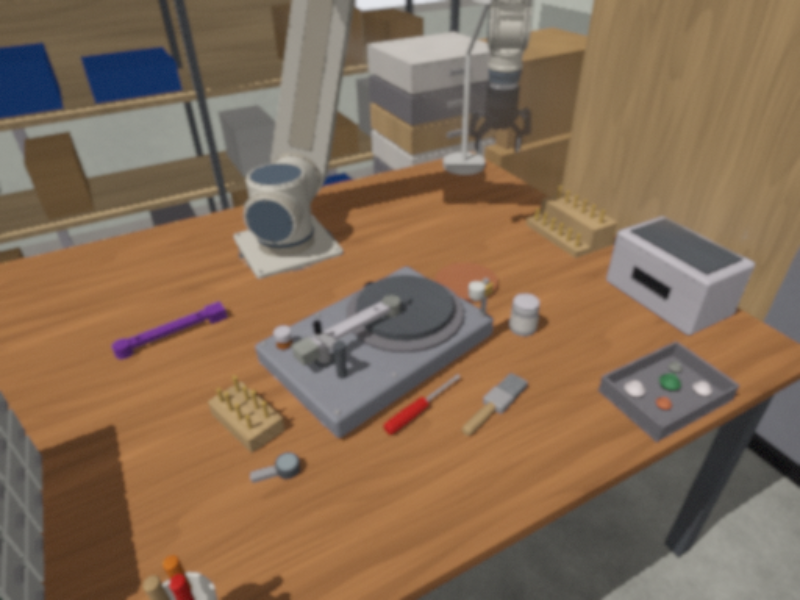

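View pics/side0.png

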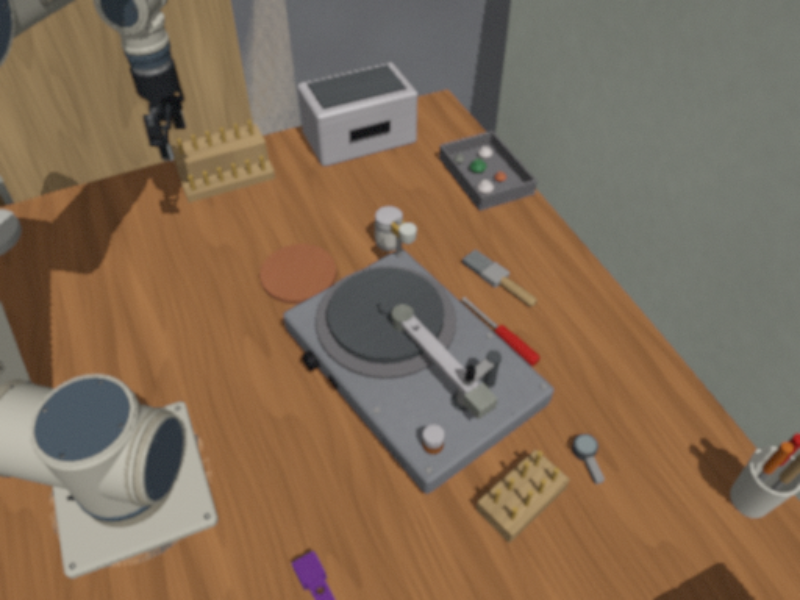

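The scene view shows the silver bar with its square pad at (315,350), keeper knob at (318,327), hinge post at (341,360) and round pad on the lap at (390,305). Candidates for the arm are this silver bar and a purple look-alike at (170,330). The silver one on the machine fits the description. Next I measure.

Run:
```python
from h import *
P=[];C=[]
for n in ['scene','side']:
    c=dict(np.load(n+'0.npz')); X=pts(c); ok=c['range_z']>0
    P.append(X[ok]);C.append(c['image'][ok])
    m=ok&(abs(X[...,2]-.06)<.006)&(X[...,0]>.2)&(X[...,0]<.9)&(abs(X[...,1])<.4)
    k=cv2.morphologyEx(m.astype(np.uint8),cv2.MORPH_OPEN,np.ones((3,3)))
    q=X[k>0]; print(n,'deck',len(q),np.median(q[:,2]))
    rr=cv2.minAreaRect((q[:,:2]*1000).astype(np.float32)); print(rr)
    # lap: dark at z .09
    L=ok&(abs(X[...,2]-.09)<.006)&(X[...,0]>.2)&(X[...,0]<.9)&(abs(X[...,1])<.4)
    k=cv2.morphologyEx(L.astype(np.uint8),cv2.MORPH_OPEN,np.ones((3,3)))
    nn,lab,st,_=cv2.connectedComponentsWithStats(k); i=1+st[1:,4].argmax()
    q=X[lab==i]; print('lap',len(q),cv2.minEnclosingCircle((q[:,:2]*1000).astype(np.float32)),np.median(q[:,2]))
    B=ok&(abs(X[...,2]-.116)<.006)&(X[...,0]>.2)&(X[...,0]<.9)&(abs(X[...,1])<.4)&(c['image'].min(-1)>110)
    k=B.astype(np.uint8); nn,lab,st,_=cv2.connectedComponentsWithStats(k); i=1+st[1:,4].argmax()
    q=X[lab==i]; print('bar',len(q),cv2.minAreaRect((q[:,:2]*1000).astype(np.float32)))
    K=ok&(X[...,2]>.135)&(X[...,2]<.165)&(X[...,0]>.2)&(X[...,0]<.9)&(abs(X[...,1])<.3)&(c['image'].max(-1)<70)
    q=X[K]; print('knob',len(q),q.mean(0),q.std(0))
```

```text
scene deck 3663 0.058493510214496794
((501.35296630859375, 19.00823974609375), (302.18255615234375, 605.4920654296875), 7.698583126068115)
lap 1613 ((480.3484802246094, 94.3874740600586), 101.7968521118164) 0.08851497594579197
bar 337 ((508.7735900878906, -10.245262145996094), (31.822797775268555, 167.73692321777344), 13.01336669921875)
knob 25 [ 0.53621838 -0.10972551  0.14853946] [0.00259239 0.00284701 0.00568726]
side deck 6473 0.05887042701281118
((503.15203857421875, 5.031982421875), (271.0835266113281, 584.2124633789062), 13.499886512756348)
lap 3023 ((480.36767578125, 97.13970947265625), 101.05207824707031) 0.08903591282243771
bar 792 ((515.0421752929688, -40.50654602050781), (35.993003845214844, 236.00717163085938), 13.25550651550293)
knob 52 [ 0.52974458 -0.11061976  0.15042001] [0.00376983 0.00411382 0.00703016]
```

Run:
```python
from h import *
a=[]
for n,(x0,y0) in {'scene':(160,160),'side':(240,180)}.items():
    c=dict(np.load(n+'0.npz')); a.append(cv2.resize(c['image'][y0:y0+100,x0:x0+133][:,:,::-1],(532,400),interpolation=cv2.INTER_CUBIC)[:, :400])
cv2.imwrite('pics/crop0.png',np.hstack(a))
```

```text
(no output)
```

View pics/crop0.png

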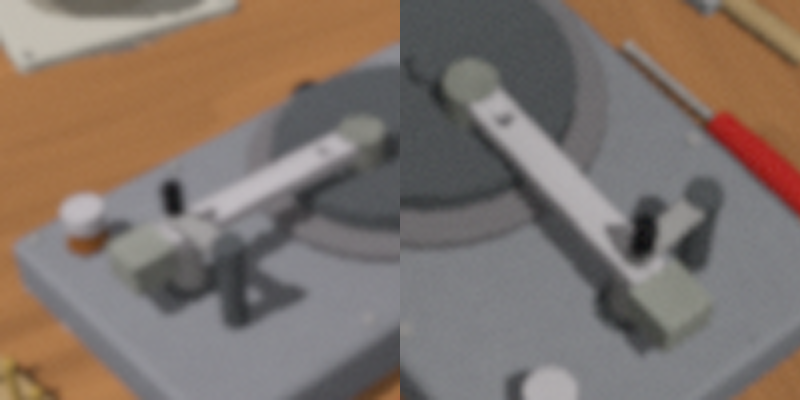

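```bash
cat >> h.py <<'E'
from scipy.spatial.transform import Rotation as Ro
def plan(xyz,yawdeg,n,s=None,show=True):
    """rows from the present pose to target (tool down), linear; prints"""
    s=s or r.get_state()
    R0=Ro.from_euler('xyz',s['tcp_rot']); p=np.array(s['tool_pos'])
    R1=Ro.from_euler('xyz',[np.pi,0,np.deg2rad(yawdeg)])
    dv=(R0.inv()*R1).as_rotvec()/n; d=(np.array(xyz)-p)*1000/n
    rows=[]
    for i in range(n):
        t=(R0*Ro.from_rotvec(dv*i)).inv().apply(d); rows.append(t)
    print('n',n,'turn/row',dv.round(3),'len',np.linalg.norm(d).round(1))
    for t in rows: print(t.round(1).tolist())
E
python3 - <<'E'
from h import *
ang=[]
for n in ['scene','side']:
    c=dict(np.load(n+'0.npz')); X=pts(c); ok=c['range_z']>0
    g=c['image'].astype(int)
    m=ok&(abs(X[...,2]-.06)<.008)&(X[...,0]>.3)&(X[...,0]<.75)&(abs(X[...,1])<.3)&((g.max(-1)-g.min(-1))<40)
    k=cv2.morphologyEx(m.astype(np.uint8),cv2.MORPH_OPEN,np.ones((3,3)))
    nn,lab,st,_=cv2.connectedComponentsWithStats(k); i=1+st[1:,4].argmax(); q=X[lab==i]
    print(n,len(q),cv2.minAreaRect((q[:,:2]*1000).astype(np.float32)))
E
python3 - <<'E'
from h import *
plan([.535,-.110,.225],194,18)
E
```

```text
scene 3274 ((500.1403503417969, 22.203277587890625), (269.6388244628906, 409.5044860839844), 13.910724639892578)
side 6474 ((497.89373779296875, 23.30718994140625), (270.15216064453125, 411.0889892578125), 14.058002471923828)
n 18 turn/row [-0.    -0.    -0.038] len 37.6
[-29.5, -23.4, 0.3]
[-28.6, -24.5, 0.3]
[-27.6, -25.6, 0.3]
[-26.6, -26.6, 0.3]
[-25.6, -27.6, 0.3]
[-24.5, -28.5, 0.3]
[-23.4, -29.5, 0.3]
[-22.3, -30.3, 0.3]
[-21.1, -31.2, 0.3]
[-19.9, -31.9, 0.3]
[-18.7, -32.7, 0.3]
[-17.4, -33.4, 0.3]
[-16.2, -34.0, 0.3]
[-14.8, -34.6, 0.3]
[-13.5, -35.1, 0.3]
[-12.2, -35.6, 0.3]
[-10.8, -36.1, 0.3]
[-9.4, -36.4, 0.3]
```

Machine centre (499, 23) mm, yaw 104°; pin ≈ (530,-103), hinge ≈ (584,-90), knob ≈ (532,-110), keeper ≈ 0.12. Moving above the knob.

```bash
python3 -m inch '[[[-29.5,-23.4,0.3,0,0,-0.038,85],[-28.6,-24.5,0.3,0,0,-0.038,85],[-27.6,-25.6,0.3,0,0,-0.038,85],[-26.6,-26.6,0.3,0,0,-0.038,85],[-25.6,-27.6,0.3,0,0,-0.038,85]]]' 40
python3 -m inch '[[[-24.5,-28.5,0.3,0,0,-0.038,85],[-23.4,-29.5,0.3,0,0,-0.038,85],[-22.3,-30.3,0.3,0,0,-0.038,85],[-21.1,-31.2,0.3,0,0,-0.038,85],[-19.9,-31.9,0.3,0,0,-0.038,85]]]'
python3 -m inch '[[[-18.7,-32.7,0.3,0,0,-0.038,60],[-17.4,-33.4,0.3,0,0,-0.038,50],[-16.2,-34.0,0.3,0,0,-0.038,40],[-14.8,-34.6,0.3,0,0,-0.038,34],[-13.5,-35.1,0.3,0,0,-0.038,34]]]'
python3 -m inch '[[[-12.2,-35.6,0.3,0,0,-0.038,34],[-10.8,-36.1,0.3,0,0,-0.038,34],[-9.4,-36.4,0.3,0,0,-0.038,34],[0,0,0,0,0,0,34],[0,0,0,0,0,0,34]]]'
python3 - <<'E'
from h import *
plan([.5325,-.110,.225],194,1)
c=cam('wrist'); np.savez('w1.npz',**c); cv2.imwrite('pics/w1.png',c['image'][:,:,::-1])
g=c['image']; X=pts(c); K=(c['range_z']>0)&(X[...,2]>.14)&(X[...,2]<.165)&(g.max(-1)<80)
print('knob',K.sum(),X[K].mean(0),'px',px(c,[[.5325,-.110,.157],[.5304,-.1033,.12]]))
E
```

```text
clock: 0.52
tool_pos: [0.3181, 0.3271, 0.2295]
tcp_rot: [-3.141, -0.0, 2.893]
wrist_force: [0.7, -0.2, 0.3]
grip_width: 0.994
grasp_force: 0.0
clock: 0.93
tool_pos: [0.4016, 0.1582, 0.2282]
tcp_rot: [3.142, -0.0, 3.083]
wrist_force: [0.4, -0.7, 0.5]
grip_width: 0.992
grasp_force: 0.0
clock: 1.35
tool_pos: [0.4849, -0.0107, 0.2266]
tcp_rot: [3.141, -0.0, -3.011]
wrist_force: [0.7, 0.4, -0.6]
grip_width: 0.399
grasp_force: 0.0
clock: 1.77
tool_pos: [0.5349, -0.1118, 0.2247]
tcp_rot: [3.141, -0.002, -2.901]
wrist_force: [-0.7, -0.5, 0.2]
grip_width: 0.395
grasp_force: 0.0
n 1 turn/row [ 0.001 -0.002 -0.004] len 3.0
[1.9, 2.3, -0.3]
knob 338 [ 0.530101   -0.10631461  0.15436401] px [[253.7044297  202.09917896]
 [260.99847574 188.95498258]]
```

View pics/w1.png

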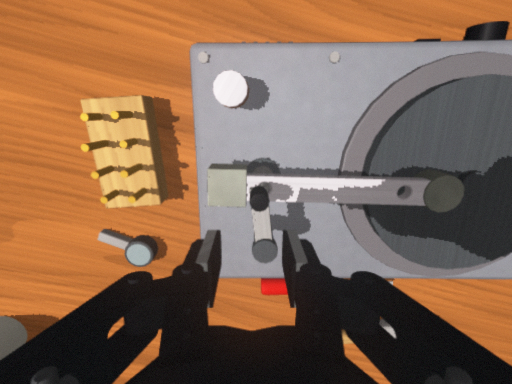

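Wrist view: knob top at about (259,200), hinge top at (264,250), square pad at (227,186), round pad at (443,191), far bore at (404,191).

Run:
```python
from h import *
c=dict(np.load('w1.npz')); 
k=ray(c,[[259,200]],.157)[0]; hh=ray(c,[[264,250]],.131)[0]; b=ray(c,[[404,191]],.116)[0]
print(k,hh,b, np.linalg.norm((k-hh)[:2]))
m=np.array([.4990,.0228]);a=np.deg2rad(104);pin=m-.13*np.array([np.cos(a),np.sin(a)])
print('pin->bore',np.linalg.norm(b[:2]-pin),np.degrees(np.arctan2(*(b[:2]-pin)[::-1])))
g=c['image'];X=pts(c)
B=(c['range_z']>0)&(abs(X[...,2]-.116)<.006)&(X[...,0]>.4)&(X[...,0]<.6)&(abs(X[...,1]+.02)<.16)
n,lab,st,_=cv2.connectedComponentsWithStats(B.astype(np.uint8)); i=1+st[1:,4].argmax()
print('bar',cv2.minAreaRect((X[lab==i][:,:2]*1000).astype(np.float32)),np.median(X[lab==i][:,2]))
plan([k[0],k[1],.225],194+7,1)
```

```text
[ 0.52982382 -0.10637439  0.157     ] [ 0.5840642  -0.08709016  0.131     ] [0.50191812 0.02599261 0.116     ] 0.05756648848569337
pin->bore 0.1324408608626044 102.44075315532191
bar ((516.7080688476562, -36.191017150878906), (37.22121810913086, 235.60023498535156), 12.048127174377441) 0.11598086427090715
n 1 turn/row [ 0.001 -0.001 -0.125] len 6.2
[3.4, 5.2, 0.1]
```

```bash
python3 -m inch '[[[3.2,5.2,0,0,0,-0.06,34],[0,0,25,0,0,-0.06,34],[0,0,25,0,0,0,34],[0,0,20,0,0,0,34],[0,0,10,0,0,0,34]]]' 20
python3 -m inch '[[[0,0,8,0,0,0,34],[0,0,0,0,0,0,22],[0,0,0,0,0,0,22]]]'
python3 - <<'E'
from h import *
s=r.get_state(); print(s['tool_pos'],s['tcp_rot'],s['wrist_force'])
c=cam('wrist'); cv2.imwrite('pics/w2.png',c['image'][:,:,::-1])
c=cam('side','s2.png')
# arc steps about hinge from angle .12 to 1.45
h=np.array([.584,-.089]);p=s['tool_pos'][:2];yaw=s['tcp_rot'][2]
v=p-h;print('r',np.linalg.norm(v),'ang',np.degrees(np.arctan2(v[1],v[0]))-194)
dt=.075
Rz=lambda a:np.array([[np.cos(a),-np.sin(a)],[np.sin(a),np.cos(a)]])
d=Rz(dt)@v-v; tx=np.array([np.cos(yaw),np.sin(yaw)]);ty=np.array([np.sin(yaw),-np.cos(yaw)])
print('per row',(d@tx*1000).round(2),(d@ty*1000).round(2))
E
```

```text
clock: 2.23
tool_pos: [0.5287, -0.104, 0.1439]
tcp_rot: [3.14, -0.002, -2.777]
wrist_force: [-0.5, 0.0, -1.1]
grip_width: 0.403
grasp_force: 0.0
clock: 2.48
tool_pos: [0.5304, -0.1054, 0.1386]
tcp_rot: [-3.141, 0.0, -2.778]
wrist_force: [0.4, -0.6, 0.6]
grip_width: 0.256
grasp_force: 0.0
[ 0.53042084 -0.10544318  0.13857068] [-3.14124316e+00  4.32079126e-04 -2.77796336e+00] [ 0.39606352 -0.55214853  0.57179032]
r 0.05604555497365484 ang -356.9390125061061
per row 0.12 -4.2
```

View pics/w2.png

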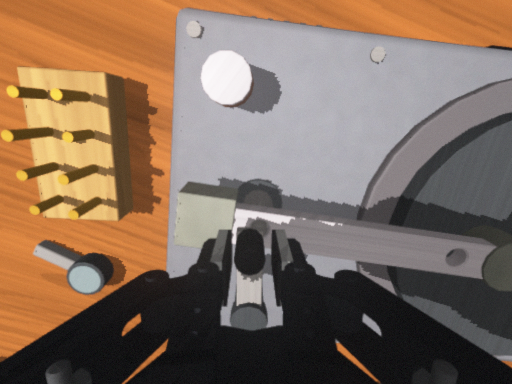

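```bash
for i in 1; do python3 -m inch '[[[0.1,-4.2,0,0,0,-0.075,22],[0.1,-4.2,0,0,0,-0.075,22],[0.1,-4.2,0,0,0,-0.075,22],[0.1,-4.2,0,0,0,-0.075,22],[0.1,-4.2,0,0,0,-0.075,22]]]'; done
python3 - <<'E'
from h import *
s=r.get_state(); v=s['tool_pos'][:2]-np.array([.584,-.089])
print('r',np.linalg.norm(v),'ang',np.arctan2(v[1],v[0])-np.deg2rad(194)+2*np.pi,s['wrist_force'])
E
```

```text
clock: 3.0
tool_pos: [0.5406, -0.1244, 0.139]
tcp_rot: [-3.14, 0.001, -2.4]
wrist_force: [-0.6, 0.9, -0.2]
grip_width: 0.256
grasp_force: 0.4
r 0.055996974835968084 ang 0.43895278071060595 [-0.56938273  0.92424599 -0.16115781]
```

```bash
python3 -m inch '[[[0.1,-4.2,0,0,0,-0.075,22],[0.1,-4.2,0,0,0,-0.075,22],[0.1,-4.2,0,0,0,-0.075,22],[0.1,-4.2,0,0,0,-0.075,22],[0.1,-4.2,0,0,0,-0.075,22]]]'
python3 -m inch '[[[0.1,-4.2,0,0,0,-0.075,22],[0.1,-4.2,0,0,0,-0.075,22],[0.1,-4.2,0,0,0,-0.075,22],[0.1,-4.2,0,0,0,-0.075,22],[0.1,-4.2,0,0,0,-0.075,22]]]'
python3 -m inch '[[[0,0,0,0,0,0,34],[0,0,0,0,0,0,36],[0,0,-30,0,0,0,40],[0,0,-35,0,0,0,60],[0,0,-35,0,0,0,85]]]'
python3 - <<'E'
from h import *
s=r.get_state(); v=s['tool_pos'][:2]-np.array([.584,-.089])
print('ang',np.arctan2(v[1],v[0])-np.deg2rad(194)+2*np.pi,s['joint_positions'])
c=cam('wrist','w3.png'); np.savez('w3.npz',**c)
plan([.5155,-.039,.24],283.2,6)
E
```

```text
clock: 3.42
tool_pos: [0.5564, -0.1379, 0.1389]
tcp_rot: [-3.14, 0.0, -2.025]
wrist_force: [0.1, 1.3, -0.8]
grip_width: 0.257
grasp_force: 0.4
clock: 3.83
tool_pos: [0.5761, -0.1447, 0.1389]
tcp_rot: [-3.141, -0.0, -1.65]
wrist_force: [-0.5, 0.4, 0.0]
grip_width: 0.255
grasp_force: 0.4
clock: 4.25
tool_pos: [0.575, -0.1444, 0.2391]
tcp_rot: [3.14, 0.0, -1.656]
wrist_force: [0.5, -0.5, 0.3]
grip_width: 0.739
grasp_force: 0.0
ang 1.1652249354336792 [-3.87460119e-01  3.31864602e-01  1.46117557e-01  1.38621141e+00
 -4.41165882e-05 -1.87272727e+00]
n 6 turn/row [-0.001 -0.001 -0.053] len 20.5
[-16.7, 11.7, 1.0]
[-17.3, 10.8, 1.0]
[-17.9, 9.9, 1.1]
[-18.4, 8.9, 1.1]
[-18.8, 7.9, 1.1]
[-19.2, 6.9, 1.1]
```

View pics/w3.png

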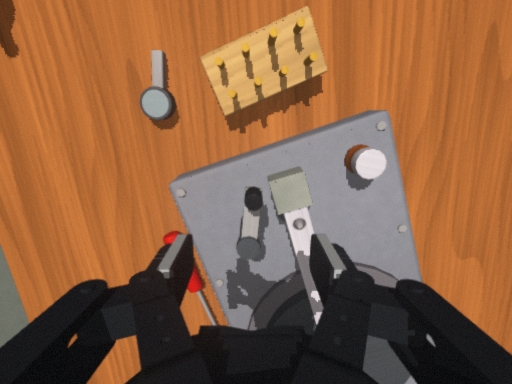

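Keeper swung (knob (254,197), hinge (249,248)), but still roughly 1.1 rad. The pin is visible in its bore at (299,223). I'll measure and push the keeper further.

Run:
```python
from h import *
c=dict(np.load('w3.npz'))
k=ray(c,[[254,195]],.157)[0];h=ray(c,[[248,244]],.131)[0];p=ray(c,[[299,223]],.12)[0]
v=(k-h)[:2];print(k,h,p,np.linalg.norm(v),'keeper',np.arctan2(v[1],v[0])-np.deg2rad(194)+2*np.pi)
# arc continuing to 1.5 in the cage
h=np.array([.584,-.089]);s=r.get_state();a=np.deg2rad(194)
for t in (1.17,1.55): print(h+.055*np.array([np.cos(a+t),np.sin(a+t)]))
```

```text
[ 0.57304102 -0.14766588  0.157     ] [ 0.58345328 -0.09014004  0.131     ] [ 0.53107434 -0.1033698   0.12      ] 0.05846056252222582 keeper 1.1473873773413805
[ 0.5754303  -0.14332826]
[ 0.59619308 -0.14263142]
```

```bash
python3 -m inch '[[[0,0,0,0,0,0,34],[0,0,0,0,0,0,34],[0,0,0,0,0,0,34],[0,0,35,0,0,0,34],[0,0,35,0,0,0,34]]]'
python3 -m inch '[[[0,0,30,0,0,0,34],[0,0,0,0,0,0,22],[0,0,0,0,0,0,22],[0.1,-4.2,0,0,0,-0.075,22],[0.1,-4.2,0,0,0,-0.075,22]]]'
python3 -m inch '[[[0.1,-4.2,0,0,0,-0.075,22],[0.1,-4.2,0,0,0,-0.075,22],[0.1,-4.2,0,0,0,-0.075,22],[0.1,-4.2,0,0,0,-0.075,22],[0,0,0,0,0,0,22]]]'
python3 -m inch '[[[0,0,0,0,0,0,34],[0,0,0,0,0,0,36],[0,0,-30,0,0,0,40],[0,0,-35,0,0,0,60],[0,0,-35,0,0,0,85]]]'
python3 - <<'E'
from h import *
c=cam('wrist','w4.png'); np.savez('w4.npz',**c)
X=pts(c);g=c['image']
K=(c['range_z']>0)&(X[...,2]>.15)&(X[...,2]<.165)&(g.max(-1)<80)&(X[...,1]<-.12)&(X[...,1]>-.16)
k=X[K].mean(0);v=(k[:2]-[.584,-.089]);print(k,K.sum(),'keeper',np.arctan2(v[1],v[0])-np.deg2rad(194)+2*np.pi)
plan([.5155,-.039,.20],283,6)
E
```

```text
clock: 4.72
tool_pos: [0.5761, -0.1447, 0.1676]
tcp_rot: [-3.139, -0.001, -1.654]
wrist_force: [0.8, -1.1, 0.1]
grip_width: 0.402
grasp_force: 0.0
clock: 5.13
tool_pos: [0.5846, -0.1454, 0.1399]
tcp_rot: [-3.14, -0.001, -1.501]
wrist_force: [-0.1, -0.6, -1.3]
grip_width: 0.258
grasp_force: 0.5
clock: 5.55
tool_pos: [0.6019, -0.1427, 0.14]
tcp_rot: [-3.14, -0.002, -1.2]
wrist_force: [-0.8, -0.0, -0.7]
grip_width: 0.256
grasp_force: 0.0
clock: 5.97
tool_pos: [0.5999, -0.1424, 0.2393]
tcp_rot: [3.141, 0.001, -1.206]
wrist_force: [1.2, -0.6, -0.0]
grip_width: 0.741
grasp_force: 0.0
[ 0.5991428  -0.14071417  0.15603609] 263 keeper 1.6113043428695288
n 6 turn/row [-0.001 -0.001  0.023] len 23.9
[-21.4, 7.3, 7.7]
[-21.2, 7.8, 7.7]
[-21.0, 8.2, 7.7]
[-20.8, 8.7, 7.8]
[-20.6, 9.2, 7.8]
[-20.4, 9.6, 7.8]
```

```bash
python3 -m inch '[[[-21.4,7.3,0,0,0,0.023,85],[-21.2,7.8,0,0,0,0.023,85],[-21,8.2,2,0,0,0.023,85],[-20.8,8.7,4,0,0,0.023,85],[-20.6,9.2,4,0,0,0.023,85]]]' 60
python3 -m inch '[[[-20.4,9.6,4,0,0,0.023,85],[0,0,0,0,0,0,85],[0,0,0,0,0,0,85]]]'
python3 - <<'E'
from h import *
c=cam('wrist','w5.png'); np.savez('w5.npz',**c); sd=cam('side'); sc=cam('scene'); np.savez('sd5.npz',**sd); np.savez('sc5.npz',**sc)
for n,c in (('w',c),('sd',sd),('sc',sc)):
    X=pts(c)
    B=(c['range_z']>0)&(abs(X[...,2]-.116)<.006)&(X[...,0]>.45)&(X[...,0]<.58)&(abs(X[...,1]+.03)<.17)
    k,lab,st,_=cv2.connectedComponentsWithStats(B.astype(np.uint8)); i=1+st[1:,4].argmax()
    print(n,st[i,4],cv2.minAreaRect((X[lab==i][:,:2]*1000).astype(np.float32)))
s=r.get_state();print(s['tool_pos'],s['tcp_rot'],s['joint_positions'][5])
E
```

```text
clock: 6.43
tool_pos: [0.5275, -0.0553, 0.2284]
tcp_rot: [-3.141, -0.001, -1.322]
wrist_force: [0.3, -0.6, 0.6]
grip_width: 0.996
grasp_force: 0.0
clock: 6.68
tool_pos: [0.5135, -0.038, 0.2248]
tcp_rot: [-3.14, -0.001, -1.341]
wrist_force: [0.2, -1.0, -0.5]
grip_width: 0.996
grasp_force: 0.0
w 7113 ((516.8842163085938, -36.52894592285156), (35.79951858520508, 235.4116668701172), 11.95858097076416)
sd 879 ((513.0271606445312, -41.18402862548828), (36.8543586730957, 237.62454223632812), 14.245060920715332)
sc 536 ((517.2998657226562, -40.5660400390625), (37.769622802734375, 235.76730346679688), 11.878925323486328)
[ 0.51457064 -0.03914891  0.22425455] [-3.14082796e+00 -5.36855669e-04 -1.34215864e+00] -2.0380050923310535
```

View pics/w5.png

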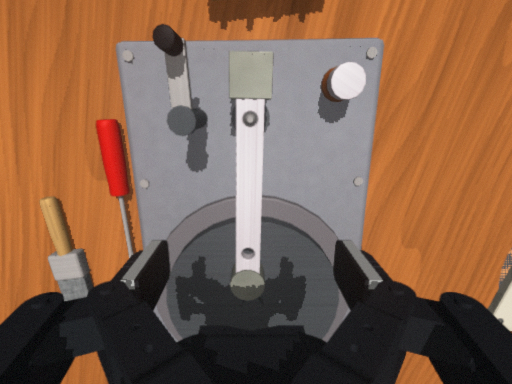

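Wrist view: bores at (251,118) (on the pin) and (248,253), keeper clear at (170,40). The bar middle is about (516,-39) mm at about 102.5°. I'll turn the tool half round first, so the wrist camera sees the round end at insertion.

```bash
for i in 1 2 3 4 5; do python3 -m inch '[[[0,0,0,0,0,0.121,85],[0,0,0,0,0,0.121,85],[0,0,0,0,0,0.121,85],[0,0,0,0,0,0.121,85],[0,0,0,0,0,0.121,85]]]' | grep -E 'clock|rot'; done
python3 -m inch '[[[0,0,0,0,0,0.121,85],[0,0,0,0,0,0,85]]]'
python3 - <<'E'
from h import *
c=cam('wrist','w6.png'); np.savez('w6.npz',**c)
X=pts(c)
B=(c['range_z']>0)&(abs(X[...,2]-.116)<.006)&(X[...,0]>.45)&(X[...,0]<.58)&(abs(X[...,1]+.03)<.17)
k,lab,st,_=cv2.connectedComponentsWithStats(B.astype(np.uint8)); i=1+st[1:,4].argmax()
print(st[i,4],cv2.minAreaRect((X[lab==i][:,:2]*1000).astype(np.float32)))
plan([.516,-.039,.092],102.5,5)
E
```

```text
clock: 7.25
tcp_rot: [3.142, -0.0, -1.954]
clock: 7.67
tcp_rot: [3.142, -0.0, -2.559]
clock: 8.08
tcp_rot: [-3.142, -0.0, 3.12]
clock: 8.5
tcp_rot: [-3.141, -0.0, 2.515]
clock: 8.92
tcp_rot: [-3.141, 0.0, 1.91]
clock: 9.08
tool_pos: [0.5146, -0.0394, 0.2238]
tcp_rot: [-3.142, 0.0, 1.789]
wrist_force: [0.1, -0.2, -0.7]
grip_width: 1.0
grasp_force: 0.0
7054 ((517.0765991210938, -36.370750427246094), (35.36505889892578, 234.82656860351562), 12.308439254760742)
n 5 turn/row [-0.     0.     0.002] len 26.4
[-0.0, 0.3, 26.4]
[-0.0, 0.3, 26.4]
[-0.0, 0.3, 26.4]
[-0.0, 0.3, 26.4]
[-0.0, 0.3, 26.4]
```

View pics/w6.png

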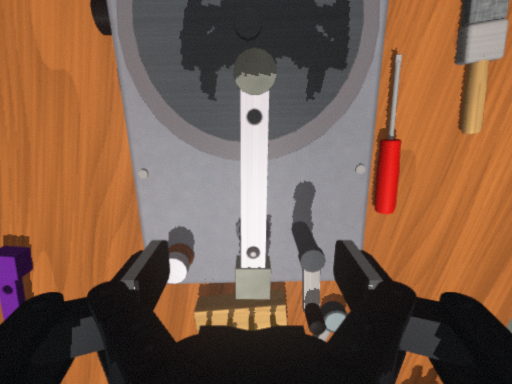

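Run:
```python
from h import *
for f,a,b in (('w5',(251,118),(248,253)),('w6',(252.5,253),(254,117))):
    c=dict(np.load(f+'.npz')); p=ray(c,[a],.119)[0];q=ray(c,[b],.116)[0];d=q-p
    print(f,p,q,'mid',(p+q)[:2]/2,np.linalg.norm(d[:2]),np.degrees(np.arctan2(d[1],d[0])))
    g=c['image']
    for (u,v) in (a,b):
        u=int(u); sub=g[v-9:v+10,u-9:u+10].mean(-1); w=np.clip(110-sub,0,None); yy,xx=np.mgrid[-9:10,-9:10]
        print('dark centroid',u+(w*xx).sum()/w.sum(),v+(w*yy).sum()/w.sum())
```

```text
w5 [ 0.52950748 -0.10128503  0.119     ] [0.50290389 0.02578352 0.116     ] mid [ 0.51620568 -0.03775075] 0.12982359350906672 101.8248821856717
dark centroid 249.35037121644774 121.57281553398059
dark centroid 248.03781094527363 250.30149253731344
w6 [ 0.52995565 -0.09922071  0.119     ] [0.50322967 0.02639932 0.116     ] mid [ 0.51659266 -0.0364107 ] 0.12843157177085568 102.01074019754742
dark centroid 252.7771104437771 249.8204871538205
dark centroid 253.95768286265567 116.15014909664971
```

```bash
python3 -m inch '[[[1.9,2.5,30,0,0,0.008,85],[0,0,30,0,0,0,85],[0,0,30,0,0,0,85],[0,0,30,0,0,0,60],[0,0,12,0,0,0,50]]]' 40
python3 -m inch '[[[0,0,0,0,0,0,40],[0,0,0,0,0,0,32],[0,0,0,0,0,0,20],[0,0,0,0,0,0,20],[0,0,0,0,0,0,20]]]' 40
python3 - <<'E'
from h import *
c=cam('wrist','w7.png'); np.savez('w7.npz',**c)
s=r.get_state();print(s['tool_pos'],s['tcp_rot'],s['wrist_force'],s['grip_width'],s['grasp_force'])
E
```

```text
clock: 9.55
tool_pos: [0.5145, -0.0361, 0.0883]
tcp_rot: [-3.138, -0.002, 1.792]
wrist_force: [0.0, -0.3, 0.2]
grip_width: 0.743
grasp_force: 0.0
clock: 9.97
tool_pos: [0.5168, -0.0364, 0.0932]
tcp_rot: [3.139, 0.001, 1.788]
wrist_force: [0.5, -0.2, 2.5]
grip_width: 0.271
grasp_force: 40.2
[ 0.51683998 -0.03646357  0.09313575] [3.13928864e+00 1.36505547e-03 1.78831717e+00] [ 0.36437298 -0.89730812  4.17171366] 0.2733338192868449 40.44555187225342
```

View pics/w7.png

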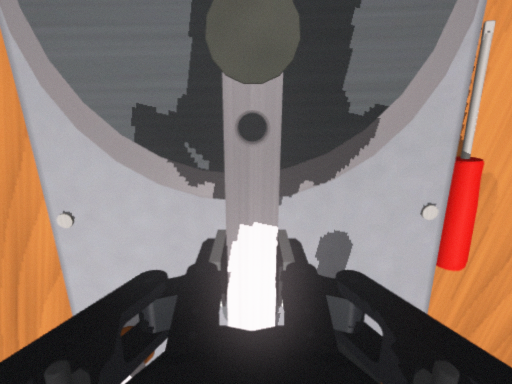

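```bash
python3 - <<'E'
from h import *
c=dict(np.load('w7.npz')); g=c['image'].astype(np.uint8)
sub=g[105:150,230:275].mean(-1); w=sub<70; yy,xx=np.nonzero(w); print('bore px',xx.mean()+230,yy.mean()+105,w.sum())
q=ray(c,[[xx.mean()+230,yy.mean()+105]],.116)[0]; print(q)
s=r.get_state(); R=Ro.from_euler('xyz',s['tcp_rot']).as_matrix(); print('bore in tool mm',R.T@(q-s['tool_pos'])*1000)
# bar axis from bar edges: midpoints between light bar sides per row
X=pts(c); B=(c['range_z']>0)&(abs(X[...,2]-.116)<.004)
pm=[]
for v in range(85,215,5):
    u=np.nonzero(B[v,200:310])[0]+200
    if len(u)>20: pm.append(ray(c,[[(u.min()+u.max())/2,v]],.116)[0])
pm=np.array(pm); l=np.polyfit(pm[:,1],pm[:,0],1); print('bar dir',90+np.degrees(np.arctan(-l[0])),len(pm))
E
python3 -m inch '[[[0,0,-6,0,0,0,20],[0,0,-10,0,0,0,20],[0,0,-14,0,0,0,20],[0,0,0,0,0,0,20]]]' 60
```

```text
bore px 251.76831345826236 126.82112436115844 587
[0.50357886 0.02800236 0.116     ]
bore in tool mm [ 65.77742385   1.0166235  -22.95177993]
bar dir 102.26727676607206 26
clock: 10.35
tool_pos: [0.5169, -0.0363, 0.1246]
tcp_rot: [3.139, 0.001, 1.788]
wrist_force: [0.9, 0.2, -3.9]
grip_width: 0.264
grasp_force: 59.5
```

```bash
python3 -m inch '[[[0,0,-20,0,0,0,20],[0,0,-25,0,0,0,20],[0,0,-20,0,0,0,20],[0,0,0,0,0,-0.05,20],[0,0,0,0,0,-0.09,20]]]'
for i in 1 2 3 4; do python3 -m inch '[[[0,0,0,0,0,-0.12,20],[0,0,0,0,0,-0.12,20],[0,0,0,0,0,-0.12,20],[0,0,0,0,0,-0.12,20],[0,0,0,0,0,-0.12,20]]]' | grep -E 'clock|rot|width'; done
python3 -m inch '[[[0,0,0,0,0,-0.12,20],[0,0,0,0,0,-0.12,20],[0,0,0,0,0,-0.12,20],[0,0,0,0,0,-0.12,20],[0,0,0,0,0,-0.09,20]]]'
python3 -m inch '[[[0,0,0,0,0,-0.03,20],[0,0,0,0,0,0,20],[0,0,0,0,0,0,20]]]'
python3 - <<'E'
from h import *
c=cam('wrist','w8.png'); np.savez('w8.npz',**c); sd=cam('side'); np.savez('sd8.npz',**sd); sc=cam('scene'); np.savez('sc8.npz',**sc)
a=cv2.resize(c['image'],(400,300)); b=cv2.resize(sd['image'][160:300,230:370],(400,400));d=cv2.resize(sc['image'][160:300,150:290],(400,400))
o=np.zeros((400,800,3),np.uint8); o[:300,:400]=a; o[:,400:]=b
cv2.imwrite('pics/m8.png',o[:,:,::-1])
s=r.get_state();print(s['tool_pos'],s['tcp_rot'],s['wrist_force'],s['joint_positions'])
print('pin px in wrist',px(c,[[.530,-.100,.12]]),'bore',px(c,[s['tool_pos']+[.0138,-.0643,.023]]))
E
```

```text
clock: 10.77
tool_pos: [0.5164, -0.0362, 0.1882]
tcp_rot: [3.14, 0.001, 1.93]
wrist_force: [-0.2, -0.6, -3.9]
grip_width: 0.267
grasp_force: 59.7
clock: 11.18
tcp_rot: [-3.141, -0.001, 2.534]
grip_width: 0.269
clock: 11.6
tcp_rot: [3.141, -0.001, 3.134]
grip_width: 0.27
clock: 12.02
tcp_rot: [3.141, -0.0, -2.549]
grip_width: 0.264
clock: 12.43
tcp_rot: [3.141, -0.0, -1.949]
grip_width: 0.27
clock: 12.85
tool_pos: [0.5157, -0.036, 0.1867]
tcp_rot: [3.141, 0.0, -1.379]
wrist_force: [0.2, -0.1, -3.0]
grip_width: 0.266
grasp_force: 59.7
clock: 13.1
tool_pos: [0.5158, -0.036, 0.1867]
tcp_rot: [3.141, 0.0, -1.357]
wrist_force: [0.5, -0.1, -4.1]
grip_width: 0.266
grasp_force: 59.7
[ 0.51587196 -0.03608016  0.18678983] [ 3.14141496e+00  7.44534332e-05 -1.35635332e+00] [-0.49511332  0.00853904 -4.41194394] [-2.32194258e-01  2.20380682e-01 -1.44745765e-01  1.20586230e+00
 -9.60383008e-06 -2.01743360e+00]
pin px in wrist [[251.98491464 119.02303402]] bore [[253.46674799 124.96035442]]
```

View pics/m8.png

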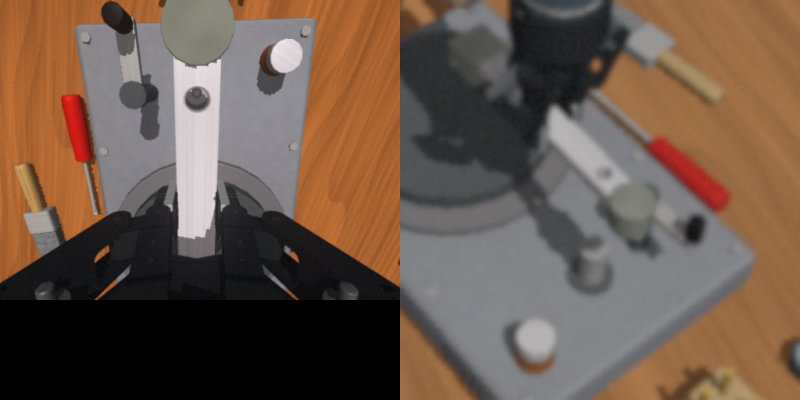

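The pin tip shows through the round bore (wrist ≈ (252,126)). The pictures are used up, so from here I measure with numbers only.

```bash
cat > fit.py <<'E'
from h import *
def fit(c,s,zoff=.0229,show=False):
    X=pts(c); rz=c['range_z']; g=c['image'].mean(-1)
    zt=s['tool_pos'][2]+zoff
    sl=(slice(105,150),slice(230,278))
    x=X[sl]; v=rz[sl]>0
    hole=(v&(x[...,2]<zt-.008)).astype(np.uint8)
    n,lab,st,ce=cv2.connectedComponentsWithStats(hole); i=1+st[1:,4].argmax()
    cs,_=cv2.findContours((lab==i).astype(np.uint8),cv2.RETR_EXTERNAL,cv2.CHAIN_APPROX_NONE)
    (u,w),rad=cv2.minEnclosingCircle(cs[0]); bore=ray(c,[[u+230,w+105]],zt)[0]
    tip=v&(abs(x[...,2]-.119)<.004)
    yy,xx=np.nonzero(tip); 
    print('bore px',u+230,w+105,rad,'->',bore,' tip px',xx.mean()+230,yy.mean()+105,len(xx),'->',ray(c,[[xx.mean()+230,yy.mean()+105]],.12)[0], 'tip mean',x[tip].mean(0))
    if show:
        print(((x[...,2]*1000).round()*v).astype(int)[::2,8:40:2]); print(g[sl].astype(int)[::2,8:40:2])
    return bore
E
python3 - <<'E'
from fit import *
fit(dict(np.load('w8.npz')),r.get_state(),show=True)
E
```

```text
bore px 251.9720001220703 126.90800094604492 14.943502426147461 -> [ 0.5301063  -0.09948038  0.20968983]  tip px 251.62686567164178 118.41791044776119 134 -> [ 0.53034105 -0.10035503  0.12      ] tip mean [ 0.53032491 -0.10029076  0.11789013]
[[208 209 210 210 209 210 209 210 209 209 209 209 209 209 209 209]
 [209 209 209 209 209 209 209 209 208 209 208 209 209 209 209 209]
 [209 209 208 209 211 209 209 209 209 209 209 209 208 210 209 209]
 [209 209 208 209 210 209 208 208 209 208 208 209 209 209 209 209]
 [209 210 210 209 208 117 117 115 117 103 208 209 209 209 208 209]
 [209 208 208 104 115 117 120 119 119 118 104 103 209 208 209 209]
 [208 208 103 103 117 118 118 120 120 117 116 104 103 208 209 208]
 [210 104 103 103 116 119 119 119 119 117 114 103   0 104 209 208]
 [208 103 104 103 116 119 119 119 119 119 103 103 104 104 207 209]
 [200 103 103   0 103 116 117 119 116 117 103 105 103 103 199 208]
 [ 64 103 104 103 103 105 103 115 103 105 103 104 103 103  62 208]
 [ 63 102 102 104 104 103 104 103 103 104 103 104 103  65  64 208]
 [200  65 104 103 105 103 104 103 103 103 104 102  63
[... 1526 characters left out ...]
  96  92  91  70  88  86 162]
 [ 79  59  67  83  90  92  90  92  92  87  90  77  62  90  93 167]
 [110  65  64  63  68  74  82  86  74  68  64  63  66  88 115 179]
 [156  97  64  62  65  64  59  66  62  63  59  58  75 102 160 191]
 [188 143 101  67  64  63  62  63  62  61  60  78 106 140 191 199]
 [201 189 134 119  91  78  72  71  74  80 100 119 136 185 199 212]
 [207 204 200 159 138 127 119 116 120 132 139 164 195 202 212 211]
 [211 212 208 206 190 174 150 154 159 170 201 211 212 212 211 213]
 [209 209 210 212 207 214 214 215 216 214 212 215 214 211 211 212]
 [210 210 211 210 208 206 216 215 216 216 212 217 214 209 212 210]
 [210 208 209 213 206 207 210 216 216 217 213 215 214 211 211 212]]
```

```bash
python3 -m inch '[[[0.9,0,10,0,0,0,20],[0,0,18,0,0,0,20],[0,0,18,0,0,0,20],[0,0,14,0,0,0,20],[0,0,4,0,0,0,20]]]'
python3 -m inch '[[[0,0,0,0,0,0,20],[0,0,0,0,0,0,20]]]'
python3 - <<'E'
from fit import *
s=r.get_state();print(s['tool_pos'],s['tcp_rot'])
fit(cam('wrist'),s); s=r.get_state(); fit(cam('wrist'),s)
E
```

```text
clock: 13.67
tool_pos: [0.5148, -0.0368, 0.1201]
tcp_rot: [3.138, 0.002, -1.356]
wrist_force: [-1.3, -0.3, -3.3]
grip_width: 0.267
grasp_force: 59.6
clock: 13.83
tool_pos: [0.5162, -0.037, 0.123]
tcp_rot: [3.142, 0.0, -1.356]
wrist_force: [-0.6, -0.1, -3.2]
grip_width: 0.265
grasp_force: 59.6
[ 0.51624206 -0.03704901  0.12302066] [ 3.14150224e+00  2.37780453e-05 -1.35562305e+00]
bore px 252.0217399597168 126.7608699798584 14.796289443969727 -> [ 0.53064387 -0.10052559  0.14592066]  tip px 252.4185185185185 123.9962962962963 270 -> [ 0.5303755  -0.10049597  0.12      ] tip mean [ 0.53034596 -0.10039368  0.11789475]
bore px 252.0217399597168 126.7608699798584 14.796289443969727 -> [ 0.53091911 -0.10057622  0.14638176]  tip px 252.8695652173913 124.16666666666667 276 -> [ 0.53042924 -0.10049955  0.12      ] tip mean [ 0.53039796 -0.10039579  0.11788454]
```

```bash
python3 -m inch '[[[0,0.2,5,0,0,0,20],[0,0,5,0,0,0,20],[0,0,4,0,0,0,20],[0,0,3,0,0,0,20],[0,0,0,0,0,0,20]]]'
python3 -m inch '[[[0,0,2,0,0,0,20],[0,0,2,0,0,0,20],[0,0,2,0,0,0,20],[0,0,2,0,0,0,20],[0,0,0,0,0,0,20]]]'
```

```text
clock: 14.35
tool_pos: [0.5155, -0.0369, 0.1051]
tcp_rot: [3.14, 0.001, -1.355]
wrist_force: [-0.9, 0.4, -4.1]
grip_width: 0.271
grasp_force: 59.7
clock: 14.77
tool_pos: [0.5157, -0.037, 0.0975]
tcp_rot: [3.141, 0.0, -1.355]
wrist_force: [-0.4, -0.3, -3.3]
grip_width: 0.271
grasp_force: 59.7
```

```bash
python3 -m inch '[[[0,0,1.5,0,0,0,20],[0,0,1.5,0,0,0,20],[0,0,1,0,0,0,20],[0,0,0,0,0,0,20],[0,0,0,0,0,0,20]]]'
python3 -m inch '[[[0,0,0.5,0,0,0,20],[0,0,0,0,0,0,20]]]'
```

```text
clock: 15.18
tool_pos: [0.5159, -0.037, 0.0938]
tcp_rot: [3.141, 0.0, -1.355]
wrist_force: [0.0, 0.2, -4.4]
grip_width: 0.267
grasp_force: 59.7
clock: 15.35
tool_pos: [0.516, -0.037, 0.0934]
tcp_rot: [-3.142, -0.0, -1.355]
wrist_force: [0.1, 0.8, -3.0]
grip_width: 0.265
grasp_force: 59.7
```

```bash
python3 -m inch '[[[0,0,0.5,0,0,0,20],[0,0,0,0,0,0,20],[0,0,0.5,0,0,0,20],[0,0,0,0,0,0,20]]]'
python3 -m inch '[[[0,0,0.4,0,0,0,20],[0,0,0,0,0,0,20],[0,0,0,0,0,0,20]]]'
```

```text
clock: 15.68
tool_pos: [0.5161, -0.0371, 0.0932]
tcp_rot: [-3.141, -0.001, -1.355]
wrist_force: [-3.5, 0.9, 7.5]
grip_width: 0.262
grasp_force: 61.0
clock: 15.93
tool_pos: [0.5161, -0.0371, 0.0932]
tcp_rot: [-3.14, -0.001, -1.355]
wrist_force: [-4.8, 1.0, 11.3]
grip_width: 0.27
grasp_force: 61.5
```

```bash
python3 -m inch '[[[0,0,-0.7,0,0,0,20],[0,0,0,0,0,0,28],[0,0,0,0,0,0,40],[0,0,0,0,0,0,60],[0,0,0,0,0,0,75]]]' 20
python3 -m inch '[[[0,0,-10,0,0,0,75],[0,0,-30,0,0,0,75],[0,0,-40,0,0,0,75],[0,0,-40,0,0,0,60],[0,0,-15,0,0,0,50]]]'
python3 -m inch '[[[0,0,0,0,0,0,50],[0,0,0,0,0,0,50]]]'
python3 - <<'E'
from h import *
c=cam('wrist'); np.savez('w9.npz',**c); X=pts(c); g=c['image']; ok=c['range_z']>0
for nm,c2 in (('w',c),('sd',cam('side')),('sc',cam('scene'))):
    Y=pts(c2)
    B=(c2['range_z']>0)&(abs(Y[...,2]-.116)<.005)&(Y[...,0]>.45)&(Y[...,0]<.58)&(abs(Y[...,1]+.03)<.17)
    k,lab,st,_=cv2.connectedComponentsWithStats(B.astype(np.uint8)); i=1+st[1:,4].argmax(); q=Y[lab==i]
    A=np.c_[q[:,:2],np.ones(len(q))]; print(nm,cv2.minAreaRect((q[:,:2]*1000).astype(np.float32)),'slope',np.linalg.lstsq(A,q[:,2],rcond=None)[0][:2],'z',np.median(q[:,2]))
t=ok&(np.hypot(X[...,0]-.5304,X[...,1]+.1004)<.0095); print('pin region z',np.percentile(X[t][:,2],[5,25,50,75,95,100]),t.sum())
K=ok&(X[...,2]>.15)&(X[...,2]<.165)&(g.max(-1)<80)&(np.hypot(X[...,0]-.595,X[...,1]+.143)<.03)
k=X[K].mean(0);v=(k[:2]-[.584,-.089]);a=np.arctan2(v[1],v[0]);print('knob',k,K.sum(),'keeper',a-np.deg2rad(194)+2*np.pi)
s=r.get_state();print(s['tool_pos'],s['tcp_rot'])
plan([k[0],k[1],.225],np.degrees(a)-360,8)
E
```

```text
clock: 16.35
tool_pos: [0.516, -0.0371, 0.0926]
tcp_rot: [-3.142, -0.0, -1.355]
wrist_force: [-0.2, -0.0, 0.4]
grip_width: 0.734
grasp_force: 0.0
clock: 16.77
tool_pos: [0.5171, -0.0373, 0.2337]
tcp_rot: [-3.136, -0.003, -1.355]
wrist_force: [0.5, 0.1, -0.2]
grip_width: 0.614
grasp_force: 0.0
clock: 16.93
tool_pos: [0.5163, -0.0371, 0.2288]
tcp_rot: [-3.14, -0.001, -1.355]
wrist_force: [0.2, -0.9, 0.0]
grip_width: 0.584
grasp_force: 0.0
w ((516.1607666015625, -36.32917022705078), (35.3004150390625, 234.48440551757812), 12.087528228759766) slope [-0.00048624 -0.0009543 ] z 0.11601718264794993
sd ((515.0119018554688, -39.05516052246094), (39.277713775634766, 237.61196899414062), 11.613143920898438) slope [0.01079562 0.00468014] z 0.11536431227224123
sc ((513.9434204101562, -40.41736602783203), (39.63360595703125, 236.22996520996094), 10.847992897033691) slope [-0.01537421 -0.00151902] z 0.11499551529476294
pin region z [0.1029263  0.11429831 0.11534509 0.11638782 0.11933026 0.12051653] 377
knob [ 0.59765704 -0.13926328  0.15590919] 466 keeper 1.5917551882159673
[ 0.51532661 -0.03690526  0.2265312 ] [ 3.13960958e+00  9.57603280e-04 -1.35544009e+00]
n 8 turn/row [ 0.     0.    -0.006] len 16.4
[14.7, -7.3, 0.2]
[14.7, -7.2, 0.2]
[14.8, -7.1, 0.2]
[14.8, -7.0, 0.2]
[14.9, -7.0, 0.2]
[14.9, -6.9, 0.2]
[15.0, -6.8, 0.2]
[15.0, -6.7, 0.2]
```

The arm sits level, fully down on the pin (bar top at 116 mm, pin tip at 120 mm showing). Now I close the keeper.

```bash
python3 -m inch '[[[14.9,-7.3,0.2,0,0,-0.006,34],[14.9,-7.2,0.2,0,0,-0.006,34],[15,-7.1,0.2,0,0,-0.006,34],[15,-7,0.2,0,0,-0.006,34],[15.1,-7,0.2,0,0,-0.006,34]]]' 20
python3 -m inch '[[[15.1,-6.9,0.2,0,0,-0.006,34],[15.2,-6.8,0.2,0,0,-0.006,34],[15.2,-6.7,0.2,0,0,-0.006,34],[0,0,0,0,0,0,34],[0,0,0,0,0,0,34]]]'
python3 - <<'E'
from h import *
c=cam('wrist'); X=pts(c); g=c['image']; ok=c['range_z']>0
K=ok&(X[...,2]>.153)&(X[...,2]<.165)&(g.max(-1)<80)&(np.hypot(X[...,0]-.595,X[...,1]+.143)<.03)
k=X[K].mean(0);s=r.get_state();print(k,K.sum(),s['tool_pos'],s['grip_width'])
R=Ro.from_euler('xyz',s['tcp_rot']).as_matrix();print('knob in tool',R.T@(k-s['tool_pos'])*1000)
E
```

```text
clock: 17.5
tool_pos: [0.5675, -0.1024, 0.2253]
tcp_rot: [3.139, 0.001, -1.325]
wrist_force: [0.0, -0.7, -0.3]
grip_width: 0.393
grasp_force: 0.0
clock: 17.92
tool_pos: [0.5983, -0.1413, 0.2242]
tcp_rot: [3.139, 0.002, -1.308]
wrist_force: [-0.6, -0.1, 0.5]
grip_width: 0.403
grasp_force: 0.0
[ 0.59884766 -0.1405251   0.15629639] 282 [ 0.59805992 -0.14079034  0.22472183] 0.39624144819981216
knob in tool [ 6.21404339e-02 -9.72018396e-01  6.84235611e+01]
```

```bash
python3 -m inch '[[[0,-0.8,28,0,0,0,34],[0,0,28,0,0,0,34],[0,0,20,0,0,0,34],[0,0,10,0,0,0,34],[0,0,0,0,0,0,22]]]'
python3 -m inch '[[[0,0,0,0,0,0,22],[0.1,4.2,0,0,0,0.075,22],[0.1,4.2,0,0,0,0.075,22],[0.1,4.2,0,0,0,0.075,22],[0.1,4.2,0,0,0,0.075,22]]]'
python3 -m inch '[[[0.1,4.2,0,0,0,0.075,22],[0.1,4.2,0,0,0,0.075,22],[0.1,4.2,0,0,0,0.075,22],[0.1,4.2,0,0,0,0.075,22],[0.1,4.2,0,0,0,0.075,22]]]'
python3 - <<'E'
from h import *
s=r.get_state(); v=s['tool_pos'][:2]-np.array([.584,-.088])
print('r',np.linalg.norm(v),'ang',np.arctan2(v[1],v[0])-np.deg2rad(194)+2*np.pi,s['wrist_force'])
E
```

```text
clock: 18.38
tool_pos: [0.5979, -0.1397, 0.1379]
tcp_rot: [3.138, 0.003, -1.307]
wrist_force: [0.8, 0.2, 0.2]
grip_width: 0.275
grasp_force: 0.0
clock: 18.8
tool_pos: [0.5836, -0.1438, 0.142]
tcp_rot: [-3.139, -0.001, -1.611]
wrist_force: [2.3, 0.8, -0.2]
grip_width: 0.259
grasp_force: 0.5
clock: 19.22
tool_pos: [0.563, -0.1404, 0.1422]
tcp_rot: [-3.138, 0.0, -1.986]
wrist_force: [0.9, 0.4, -0.7]
grip_width: 0.256
grasp_force: 0.4
r 0.05648585823215534 ang 0.946046096214781 [ 0.8657036   0.43954097 -0.73927111]
```

```bash
python3 -m inch '[[[0.1,4.2,0,0,0,0.075,22],[0.1,4.2,0,0,0,0.075,22],[0.1,4.2,0,0,0,0.075,22],[0.1,4.2,0,0,0,0.075,22],[0.1,4.2,0,0,0,0.075,22]]]'
python3 -m inch '[[[0.1,4.2,0,0,0,0.075,22],[0.1,4.2,0,0,0,0.075,22],[0.1,4.2,0,0,0,0.075,22],[0.1,4.2,0,0,0,0.075,22],[0.1,4.2,0,0,0,0.075,22]]]'
python3 -m inch '[[[0.1,4.2,0,0,0,0.075,22],[0,3,0,0,0,0.05,22],[0,0,0,0,0,0,22]]]'
python3 - <<'E'
from h import *
s=r.get_state(); v=s['tool_pos'][:2]-np.array([.584,-.088])
print('r',np.linalg.norm(v),'ang',np.arctan2(v[1],v[0])-np.deg2rad(194)+2*np.pi,s['wrist_force'])
E
```

```text
clock: 19.63
tool_pos: [0.5452, -0.1298, 0.1422]
tcp_rot: [-3.138, 0.001, -2.361]
wrist_force: [1.3, 0.3, -0.8]
grip_width: 0.257
grasp_force: 0.4
clock: 20.05
tool_pos: [0.5324, -0.1133, 0.1422]
tcp_rot: [-3.139, 0.003, -2.736]
wrist_force: [0.9, -0.7, -0.3]
grip_width: 0.259
grasp_force: 0.4
clock: 20.3
tool_pos: [0.5294, -0.1063, 0.1421]
tcp_rot: [-3.14, 0.002, -2.859]
wrist_force: [1.2, -0.3, -0.1]
grip_width: 0.256
grasp_force: 0.0
r 0.05760217665939463 ang 0.07834772445955274 [ 1.2348401  -0.34789839 -0.08303791]
```

```bash
python3 -m inch '[[[0,1.5,0,0,0,0.025,22],[0,1.5,0,0,0,0.025,22],[0,1,0,0,0,0,22],[0,0,0,0,0,0,22]]]'
python3 -m inch '[[[0,-1.5,0,0,0,0,28],[0,0,0,0,0,0,36],[0,0,-25,0,0,0,40],[0,0,-35,0,0,0,50],[0,0,-35,0,0,0,50]]]'
python3 -m inch '[[[0,0,0,0,0,0,50],[0,0,0,0,0,0,50],[0,0,0,0,0,0,50]]]'
python3 - <<'E'
from h import *
c=cam('wrist'); X=pts(c); g=c['image']; ok=c['range_z']>0
K=ok&(X[...,2]>.153)&(X[...,2]<.165)&(g.max(-1)<80)&(np.hypot(X[...,0]-.532,X[...,1]+.108)<.03)
k=X[K].mean(0);v=(k[:2]-[.584,-.0885]);print('knob',k,K.sum(),'keeper',np.arctan2(v[1],v[0])-np.deg2rad(194)+2*np.pi)
# finger direction from steel finger top z .131
F=ok&(abs(X[...,2]-.131)<.003)&(np.hypot(X[...,0]-.557,X[...,1]+.095)<.05); q=X[F]; print(len(q),cv2.minAreaRect((q[:,:2]*1000).astype(np.float32)))
for nm,c2 in (('w',c),('sd',cam('side')),('sc',cam('scene'))):
    Y=pts(c2)
    B=(c2['range_z']>0)&(abs(Y[...,2]-.116)<.005)&(Y[...,0]>.45)&(Y[...,0]<.58)&(abs(Y[...,1]+.03)<.17)
    kk,lab,st,_=cv2.connectedComponentsWithStats(B.astype(np.uint8)); i=1+st[1:,4].argmax(); q=Y[lab==i]
    print(nm,cv2.minAreaRect((q[:,:2]*1000).astype(np.float32)),np.median(q[:,2]))
print(r.get_state())
E
```

```text
clock: 20.63
tool_pos: [0.5282, -0.1027, 0.1411]
tcp_rot: [-3.141, 0.001, -2.905]
wrist_force: [-0.1, -0.4, -0.2]
grip_width: 0.257
grasp_force: 0.2
clock: 21.05
tool_pos: [0.5275, -0.1039, 0.2357]
tcp_rot: [3.14, -0.002, -2.907]
wrist_force: [1.5, -0.9, -0.8]
grip_width: 0.588
grasp_force: 0.0
clock: 21.3
tool_pos: [0.5279, -0.104, 0.2347]
tcp_rot: [3.141, -0.0, -2.907]
wrist_force: [-0.2, -0.4, -0.8]
grip_width: 0.585
grasp_force: 0.0
knob [ 0.53078799 -0.10457746  0.15636667] 239 keeper 0.04907250261939122
612 ((560.1798706054688, -96.42594909667969), (73.54113006591797, 23.321430206298828), 22.790977478027344)
w ((516.4197387695312, -35.68242645263672), (36.83344268798828, 235.98866271972656), 12.099215507507324) 0.11602101943097606
sd ((515.6809692382812, -39.429603576660156), (37.834991455078125, 235.7626190185547), 11.769805908203125) 0.11567346111913748
sc ((505.766845703125, -7.5029449462890625), (37.907989501953125, 168.699462890625), 9.219586372375488) 0.11473120976980392
{'clock': 21.45, 'joint_positions': array([-3.50526037e-01,  2.38417138e-01,  4.12855355e-04,  1.33511232e+00,
        1.13647295e-05, -5.84849641e-01]), 'qvel': array([ 0.00118066,  0.0004605 ,  0.00360574,  0.00194205, -0.00164252,
        0.00170462]), 'joint_efforts': array([ 1.61110709e-02, -5.44186699e+01,  3.46957076e+01,  1.53135904e-02,
        6.00747862e-04, -5.80857508e-03]), 'tool_pos': array([ 0.52759877, -0.10388693,  0.23382543]), 'tcp_rot': array([ 3.14030221e+00, -1.92835904e-03, -2.90726782e+00]), 'wrist_force': array([-0.20528927,  0.26861052,  0.06352329]), 'torque': array([-0.00727199,  0.00726579, -0.00198187]), 'grasp_force': 0.0, 'grip_width': 0.586631117794803}
```

```bash
python3 -c "
from bench import r
print(r.sign_off())"
```

```text
the job is handed in; nothing more can be done
None
```

The dresser arm is turned end for end: the bore beside the round pad is fully down on the pin, the arm is level with the square pad on the lap, the keeper is back over the pin at about 0.05–0.08 rad by my measurement, and the job is handed in at 21 s (the hand-in call gave no verdict).

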